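Tap the brass nut blank

ROBOT

A 6-joint arm with a two-finger parallel gripper is mounted at the origin on a cart in front of the work surface, level with it; the furniture and walls round the work are solid. World frame = base frame: x ahead of the robot, y to its left, z up, the work surface at z = 0. Lengths are in m, angles in rad, forces in N, time in s.
With the tool pointing down it reaches from about 0.325 to 0.775 m from the base axis. Payload 5.5 kg.
Tool frame: the origin (TCP) lies at the very end of the fingers, on their centre line; the grasp point (between the pads) lies env.grip_point_offset behind it (env.grip_point_offset is the distance from the TCP to the grasp point, in m); x points along the fingers, y is the direction in which the jaws open and shut, and the axes are right-handed (so a half turn about x gives the same grasp; the last joint's range is limited). The gripper opens to 85 mm and grips with 20 to 120 N. Pads are 22 mm wide; open, the fingers measure 114 mm over their backs; the gripper's body (76 mm by 85 mm) begins 54 mm behind the grasp point. The pads swing forward as they close: fully open they stand 13 mm farther back than shut.
Start: joints at [-1.217, 0.091, 1.231, -0, 1.82, -0.057], TCP at [0.24, -0.55, 0.231] pointing down, gripper open.
Joint ranges: [-2.87, 2.87], [-0.86, 2.18], [0.17, 2.46], [-1.51, 4.65], [0.06, 2.69], [-2.65, 2.65]. Speed limits (rad/s): [2.57, 2.57, 3.01, 3.14, 3.14, 3.14].

INTERFACE

Orientations are given as a unit quaternion [w, x, y, z].
In Python, from plant import env gives the robot as it stands. The module is installed in compiled form; this text tells all that it offers.
- The arm moves only by the tool move_arm, never from a script. Its arguments are lists of equal length, an entry for each row: "delta_pos": the shift along the tool's x, y, z in m, a list of three; "spin": the turn about the tool's x in degrees; "grip": the opening, from 0 (shut) to 1 (fully open). In form: {"delta_pos": [[dx, dy, dz], ...], "spin": [spin, ...], "grip": [grip, ...]}. A call has 1 to 10 rows; each row is the pose to reach, as a shift and turn from the pose commanded when the call began, along the tool's axes at that moment; what a row does not reach only later rows make up. A row lasts 1/8 s, in which the tool goes at most 62.5 mm and 10.7 degrees, less where a joint would pass 70% of its speed; a pose out of reach is approached as far as the arm can. A call with a gripper value outside its range is refused whole. The fingers move at their own pace and stop on an object; the grip force is fixed at half the most. Time passes only in rows, so rows that repeat a pose let the fingers close. It gives the time, the measured TCP pose, the force and the opening at its end, in the units of the state.
- env.sense(): the state, without advancing time (a new reading comes with each control period).
- env.snapshot(name): name is "scene" or "top"; returns a dict with "color" (480x640x3 uint8, blue, green, red), "range_z" (480x640 float32, m along the optical axis (not along the pixel's ray), 0 where there is no reading), "fx", "fy", "cx", "cy" (pixels), "origin" and "rotation" of the camera in the world. Camera axes: x right, y down, z forward; pixel columns grow to the right and rows downward; lengths in m; the calibration is good to about 2 mm. A picture is of the moment at which its call begins.
- env.job_done(): hands the job in, once; it reports no verdict.
The state is a dict: "t": time; "q": joint angles; "joint_vel": joint speeds; "joint_efforts": joint torques, N m; "tcp_pos": TCP position; "orientation": TCP orientation; "wrist_force": force on the tool from outside, world axes, zero at the start; "torque": the same for the moment, N m; "finger_gap": finger opening in m.
Only numpy, scipy, OpenCV 4.12 (cv2) and the standard library are available. Lean on these libraries where they do the work, as an engineer would, in place of code of your own. Each camera call takes 0.05 s, during which the arm holds its last target.

TASK

Cut the thread in the brass nut blank with the hand crank of the tap that stands in it: half a turn forward (clockwise seen from above) from where the crank stands now, a quarter turn back to break the chip, then another half turn forward, pausing a moment at each reversal. Let go there, with the crank three quarters of a turn forward of where it began, and leave the tap in the silver-grey blank as it is.

Things in the scene. Friction and masses are not known exactly. Their poses are not given: they have to be found in the camera images.
- brass_knob (a point): Centre (half-way up) of the black knob on the crank of the tap in the brass blank: an upright cylinder 22 mm in diameter and 50 mm tall, its top free, its underside 5 mm above the crank arm. It spins freely on its own pin, so it may be gripped firmly from above and carried round the circle without turning the gripper. It travels on a level circle of radius 50 mm about the tap's axis. The crank stays where it is left; friction needs about 3 N at the knob.
- brass_axis (a point): Fixed point on the upright axis of the tap in the brass blank (gold hexagon, 50 mm across, on a fixed round grey base 100 mm wide), 84 mm above the worktop. Hub (30 mm wide) and crank arm (14 mm wide) reach no higher than this; only the knob does. To the left (+y) of the work stands a fixed blue water bath, 0.30 m high with its lid, which the arm must pass over or keep clear of.
- brass_tap (a joint): Turn of the crank in the brass blank, rad: 0 at the start, growing clockwise seen from above (forward, cutting). It can turn from -0.4 to 5.8. The tap and its crank sink 2 mm per full turn forward, the knob with them.
- steel_tap (a joint): Turn of the crank, the same in build, of the tap in the silver-grey blank, which stands at least 0.2 m from the other: 0 at the start, to be left alone.
Not all that is in view belongs to the job. Leave any green or red look-alike of the part that bears brass_knob alone.

How it is judged:
On the way, in this order (a step that is already met when the one before it is completed fails the run):
1. crank of the brass blank half a turn forward of its start (within 20 degrees), pausing 0.2 s (value of joint brass_tap between 2.79 and 3.49 rad and velocity of joint brass_tap between -0.3 and 0.3 rad/s), for 0.2 s.
2. then turned back to a quarter turn forward of its start (within 20 degrees), pausing 0.2 s (value of joint brass_tap between 1.22 and 1.92 rad and velocity of joint brass_tap between -0.3 and 0.3 rad/s), for 0.2 s.
3. then forward again to three quarters of a turn (within 20 degrees), at rest (value of joint brass_tap between 4.36 and 5.06 rad and velocity of joint brass_tap between -0.3 and 0.3 rad/s), for 0.2 s.
At the end, for the whole second after the job is handed in: The crank of the tap in the brass blank rests three quarters of a turn (4.71 rad, within 0.35 rad) forward of its start, released; the crank in the silver-grey blank is within 10 degrees of where it was (all of step 3 and value of joint steel_tap between -0.17 and 0.17 rad); the robot touches nothing.
It fails at once if the brass blank's crank is driven more than 30 degrees past three quarters of a turn (value of joint brass_tap above 5.24 rad).
It fails at once if the crank in the silver-grey blank is turned by more than 10 degrees (value of joint steel_tap above 0.17 rad or value of joint steel_tap below -0.17 rad).
It also fails if it takes over 54 s, if anything falls off the work surface, if the arm or the gripper's body presses on something with over 40 N, if the wrist force passes 120 N, or if a joint passes its speed limit or range.

## Working session

There is one attempt and no reset: what is moved stays moved. The work goes in short steps, Python scripts to look and compute and a tool call to move; the robot and the scene stay as the last step left them, time stands still between calls to the robot, and variables do not carry over. Pictures are saved under pics/ and viewed, and the job is handed in when it is done.

Besides the shell and the picture viewer there is one more tool, called after "Request:" by a JSON object that holds its "op" and its "data". move_arm: Moves the arm, as the interface text tells. Its arguments: {"type":"object","properties":{"delta_pos":{"type":"array"},"spin":{"type":"array"},"grip":{"type":"array"}},"required":["delta_pos","spin","grip"]}

```bash
mkdir -p pics
python3 - <<'E'
from plant import env
import cv2,numpy as np
s=env.sense();print({k:np.round(v,4) for k,v in s.items()},env.grip_point_offset)
for n in("scene","top"):
    d=env.snapshot(n);cv2.imwrite(f"pics/{n}0.png",d["color"]);np.savez(f"{n}0.npz",**d)
    print(n,d["origin"],d["rotation"],d["fx"],d["cx"],d["cy"])
E
```

```text
{'t': np.float64(0.0), 'q': array([-1.2167,  0.0919,  1.2319,  0.    ,  1.8198, -0.0567]), 'joint_vel': array([-0.0016,  0.0008, -0.0019, -0.0008,  0.0006, -0.0001]), 'joint_efforts': array([-5.00000e-04, -4.58729e+01, -4.18026e+01, -0.00000e+00,
        1.16000e-02,  0.00000e+00]), 'tcp_pos': array([ 0.2395, -0.5498,  0.2301]), 'orientation': array([-0.1435, -0.6921, -0.1449,  0.6923]), 'wrist_force': array([-0.0762,  0.4421,  0.2232]), 'torque': array([0.0162, 0.0156, 0.0114]), 'finger_gap': np.float64(0.086)} 0.0187
scene [-0.22313109  0.53883455  1.34255311] [ 0.11518112 -0.31492512  0.88449316 -0.32438762] 618.0490340454412 325.7366937196922 244.6665365102806
top [ 0.18312662 -0.26227463  1.53423802] [-0.06720743  0.71412576 -0.69316935  0.07087883] 594.7831102911774 313.8083649950357 239.2914181050967
```

View pics/scene0.png

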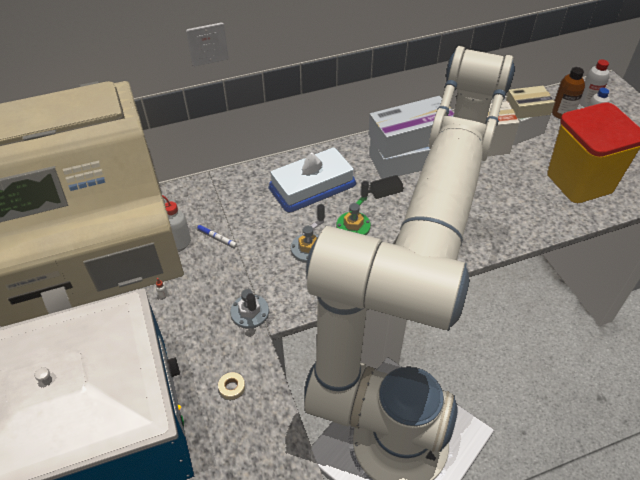

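View pics/top0.png

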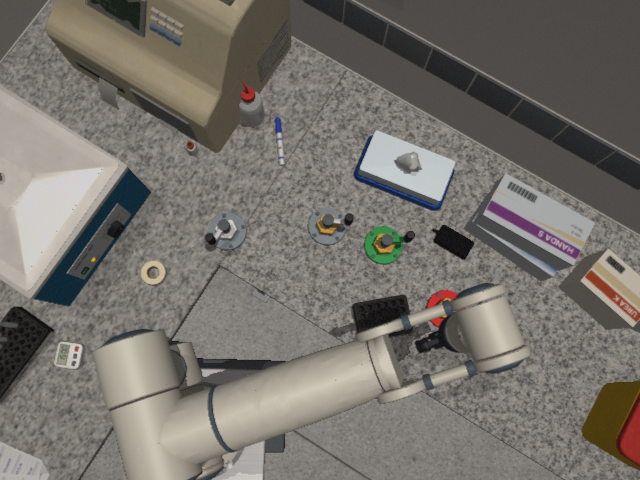

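The top view shows the brass blank on its grey base at about (327,226), with its knob near (349,219). The steel blank is at (226,231). The green look-alike is at (384,244) and the red one at (445,308), under the arm. Next I'll measure these.

```bash
cat > h.py <<'E'
import numpy as np,cv2
from scipy.spatial.transform import Rotation as R
def cloud(d):
    q=np.asarray(d["rotation"]).ravel()
    M=R.from_quat(q,scalar_first=True).as_matrix() if q.size==4 else q.reshape(3,3)
    z=d["range_z"];v,u=np.mgrid[:480,:640]
    P=np.stack([(u-d["cx"])/d["fx"]*z,(v-d["cy"])/d["fy"]*z,z],-1)
    W=P@M.T+d["origin"];W[z==0]=np.nan
    return W
E
python3 - <<'E'
from h import *
d=dict(np.load("top0.npz"));W=cloud(d)
s=dict(np.load("scene0.npz"));V=cloud(s)
print("table z",[np.round(W[r,c],4) for r,c in((200,280),(270,300),(190,330))])
for n,X,r,c in(("top knob",W,219,349),("hub",W,220,328),("green",W,244,384),("gknob",W,236,409),("steel",W,230,226),("s knob",V,212,320)):print(n,np.round(X[r,c],3))
for n,X,C,(r0,r1,c0,c1) in(("top",W,d,(195,260,300,372)),("scene",V,s,(195,270,285,345))):
    sub=X[r0:r1,c0:c1];Z=sub[...,2]
    print(n)
    for lo,hi in((.05,.08),(.08,.09),(.095,.125),(.125,.16)):
        m=(Z>lo)&(Z<hi)
        if m.any(): print(lo,hi,m.sum(),np.round(sub[m].mean(0),4),np.round(sub[m].min(0),4),np.round(sub[m].max(0),4))
    cv2.imwrite(f"pics/{n}_crop.png",cv2.resize(C["color"][r0:r1,c0:c1],None,fx=8,fy=8,interpolation=cv2.INTER_CUBIC))
E
```

```text
table z [array([ 0.5912, -0.1727, -0.0006]), array([ 0.4048, -0.2322, -0.0012]), array([ 6.230e-01, -3.052e-01, -5.000e-04])]
top knob [ 0.512 -0.349  0.137]
hub [ 0.52  -0.3    0.087]
green [ 0.464 -0.44   0.083]
gknob [ 0.475 -0.494  0.136]
steel [ 0.489 -0.045  0.076]
s knob [ 0.517 -0.346  0.118]
top
0.05 0.08 54 [ 0.5191 -0.307   0.0764] [ 0.5077 -0.3482  0.0624] [ 0.5385 -0.2822  0.0799]
0.08 0.09 131 [ 0.5208 -0.3076  0.0833] [ 0.5076 -0.3425  0.08  ] [ 0.537  -0.2846  0.0897]
0.095 0.125 22 [ 0.5101 -0.3454  0.1111] [ 0.5059 -0.3574  0.0975] [ 0.5185 -0.3377  0.1228]
0.125 0.16 66 [ 0.5158 -0.3479  0.1365] [ 0.506  -0.3587  0.1251] [ 0.528  -0.3389  0.144 ]
scene
0.05 0.08 90 [ 0.5581 -0.3256  0.0673] [ 0.5075 -0.4005  0.0502] [ 0.673  -0.2827  0.0799]
0.08 0.09 119 [ 0.5219 -0.3121  0.0839] [ 0.5072 -0.3534  0.08  ] [ 0.539  -0.2826  0.0898]
0.095 0.125 63 [ 0.5144 -0.3441  0.1099] [ 0.5048 -0.3585  0.0952] [ 0.5251 -0.3349  0.1242]
0.125 0.16 55 [ 0.5169 -0.3472  0.1354] [ 0.5061 -0.3597  0.1261] [ 0.5298 -0.3387  0.1429]
```

```bash
ls pics
```

```text
scene0.png
scene_crop.png
top0.png
top_crop.png
```

View pics/top_crop.png

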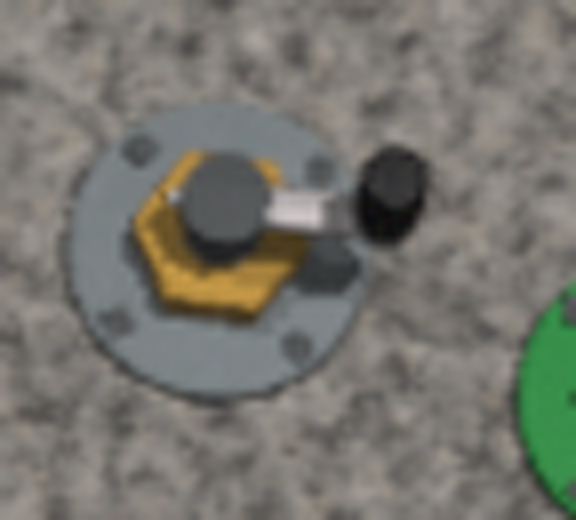

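Run:
```python
from h import *
from scipy.optimize import least_squares
for n,box in(("top",(195,260,300,372)),("scene",(195,275,280,345))):
    d=dict(np.load(n+"0.npz"));W=cloud(d);r0,r1,c0,c1=box
    S=W[r0:r1,c0:c1].reshape(-1,3);B=d["color"][r0:r1,c0:c1].reshape(-1,3).astype(float)
    k=np.array([.516,-.348])
    m=(S[:,2]>.1)&(S[:,2]<.15)
    t=m&(abs(S[:,2]-np.median(S[m&(S[:,2]>.13),2]))<.003)
    print(n,"top pts",t.sum(),(S[t].max(0)+S[t].min(0))/2,S[t].mean(0))
    # knob top circle / hub: points 0.08-0.09 not near knob
    h=(S[:,2]>.079)&(S[:,2]<.09)
    print("hub h", np.histogram(S[h,1],bins=12)[0],np.round(S[h].min(0),4),np.round(S[h].max(0),4))
    # base plate: height band
    for lo,hi in((.004,.03),(.03,.06)):
        b=(S[:,2]>lo)&(S[:,2]<hi)&(np.hypot(S[:,0]-.522,S[:,1]+.30)<.06)
        if b.sum()>10: print(lo,b.sum(),np.round((S[b].max(0)+S[b].min(0))/2,4),np.round(np.ptp(S[b],0),3),np.median(S[b,2]))
    hsv=cv2.cvtColor(B.astype(np.uint8)[None],cv2.COLOR_BGR2HSV)[0]
    g=(hsv[:,1]>120)&(hsv[:,0]>8)&(hsv[:,0]<30)&np.isfinite(S[:,2])&(S[:,1]>-.36)
    print("gold",g.sum(),np.round(np.median(S[g],0),4),np.round(S[g].min(0),4),np.round(S[g].max(0),4))
```

```text
top top pts 36 [ 0.5177204  -0.34767671  0.13707267] [ 0.51669914 -0.34751313  0.13689744]
hub h [ 2  8 10 11  8 10 12 17 22 21 15 14] [ 0.5076 -0.3425  0.079 ] [ 0.537  -0.2846  0.0897]
0.004 750 [ 0.5199 -0.2987  0.0169] [0.111 0.108 0.026] 0.011413777225553368
0.03 186 [ 0.5225 -0.2973  0.0379] [0.053 0.054 0.016] 0.03697121605605702
gold 175 [ 0.5107 -0.2937  0.0369] [ 0.4961 -0.325   0.0257] [ 0.5476 -0.2727  0.0797]
scene top pts 31 [ 0.51814451 -0.34808275  0.13727792] [ 0.51775563 -0.3483099   0.13730789]
hub h [ 4  9  7  6  8  9  8 15 14 17 19  9] [ 0.5072 -0.3534  0.0792] [ 0.539  -0.2826  0.0898]
0.004 285 [ 0.5372 -0.296   0.017 ] [0.085 0.107 0.025] 0.012541989814800925
0.03 179 [ 0.5259 -0.2991  0.0451] [0.048 0.058 0.028] 0.03780910145920213
gold 93 [ 0.5223 -0.2867  0.0375] [ 0.2132 -0.322   0.0286] [0.5495 0.0415 0.5602]
```

View pics/scene_crop.png

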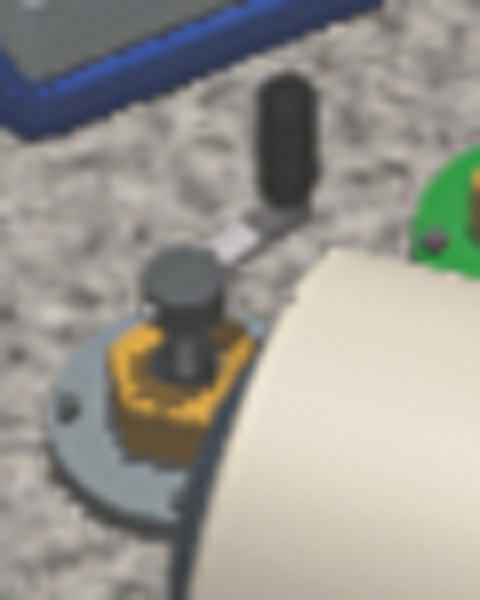

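Run:
```python
from h import *
def ray(n,u,v,z):
    d=dict(np.load(n+"0.npz"));M=R.from_quat(d["rotation"],scalar_first=True).as_matrix()
    r=M@[(u-d["cx"])/d["fx"],(v-d["cy"])/d["fy"],1];o=d["origin"]
    return o+r*(z-o[2])/r[2]
for a in(("top",349.25-.5,216.5-.5,.1365),("top",328.25-.5,219.9-.5,.084),("scene",320.9-.5,206-.5,.1365),("scene",308-.5,230-.5,.084)):print(a,np.round(ray(*a),4))
from plant import env
s=env.sense();print(np.round(R.from_quat(s["orientation"],scalar_first=True).as_matrix(),4))
```

```text
('top', 348.75, 216.0, 0.1365) [ 0.5201 -0.3482  0.1365]
('top', 327.75, 219.4, 0.084) [ 0.5223 -0.299   0.084 ]
('scene', 320.4, 205.5, 0.1365) [ 0.5207 -0.3519  0.1365]
('scene', 307.5, 229.5, 0.084) [ 0.5227 -0.2986  0.084 ]
[[-6.000e-04  3.994e-01 -9.168e-01]
 [ 1.700e-03 -9.168e-01 -3.994e-01]
 [-1.000e+00 -1.800e-03 -1.000e-04]]
```

Request:
{"op": "move_arm", "data": {"delta_pos": [[0,-0.01,-0.046],[0,-0.02,-0.092],[0,-0.03,-0.138],[0,-0.04,-0.184],[0,-0.05,-0.23],[0,-0.06,-0.275],[0,-0.068,-0.31],[0,-0.0733,-0.3363],[0,-0.0733,-0.3363],[0,-0.0733,-0.3363]], "spin": [0,0,0,0,0,0,0,0,0,0], "grip": [1,1,1,1,1,1,1,1,1,1]}}

```text
t: 1.35
tcp_pos: [0.5181, -0.3489, 0.2308]
orientation: [-0.144, -0.692, -0.144, 0.693]
wrist_force: [-0.5, -0.3, -0.3]
finger_gap: 0.085
```

Run:
```python
from plant import env
from h import *
for n in("scene","top"):
    d=env.snapshot(n);cv2.imwrite(f"pics/{n}1.png",d["color"]);np.savez(f"{n}1.npz",**d)
s=env.sense();print(s["t"],s["tcp_pos"],np.round(R.from_quat(s["orientation"],scalar_first=True).as_matrix(),4),s["q"])
```

```text
1.45 [ 0.51785652 -0.34934333  0.23120358] [[-4.000e-04  3.982e-01 -9.173e-01]
 [-1.000e-04 -9.173e-01 -3.982e-01]
 [-1.000e+00 -0.000e+00  4.000e-04]] [-6.47737285e-01  1.58823587e-01  1.15753816e+00 -3.58273051e-04
  1.82548033e+00  5.13429718e-01]
```

View pics/scene1.png

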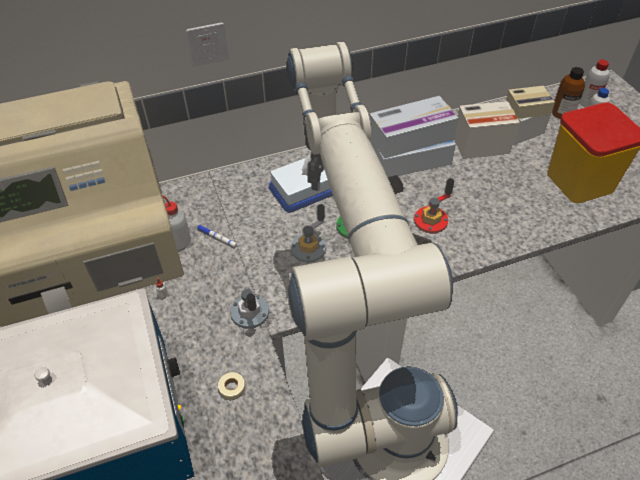

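View pics/top1.png

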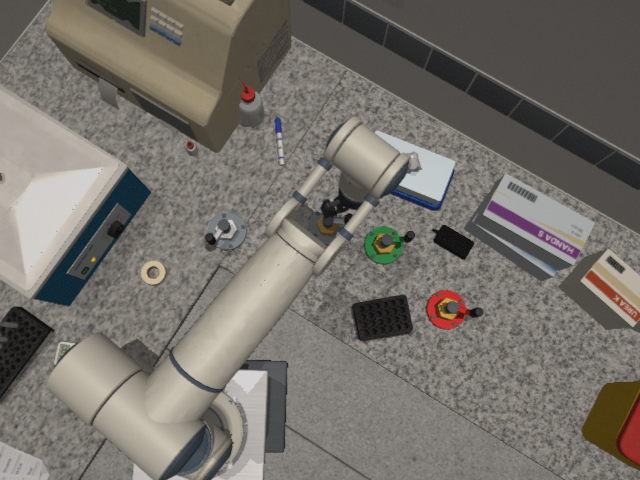

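The scene view shows the fingers hovering over the knob, which is at (320,213). The gripper is centred, so I'll descend and close.

Request:
{"op": "move_arm", "data": {"delta_pos": [[0.03,0,0],[0.06,0,0],[0.09,0,-0.001],[0.11,0,-0.001],[0.122,0,-0.001],[0.13,0,-0.001],[0.13,0,-0.001],[0.13,0,-0.001]], "spin": [0,0,0,0,0,0,0,0], "grip": [1,1,1,1,1,1,1,1]}}

```text
t: 2.45
tcp_pos: [0.52, -0.3485, 0.1024]
orientation: [0.145, 0.693, 0.144, -0.692]
wrist_force: [0.1, -0.5, -0.1]
finger_gap: 0.0854
```

Request:
{"op": "move_arm", "data": {"delta_pos": [[0,0,0],[0,0,0],[0,0,0],[0,0,0],[0,0,0],[0,0,0],[0,0,0],[0,0,0]], "spin": [0,0,0,0,0,0,0,0], "grip": [0.7,0.5,0.35,0.2,0.1,0,0,0]}}

```text
t: 3.45
tcp_pos: [0.5197, -0.3485, 0.1015]
orientation: [0.144, 0.692, 0.144, -0.692]
wrist_force: [0.6, -4.1, 0.6]
finger_gap: 0.0207
```

Run:
```python
from plant import env
from h import *
for n in("scene",):
    d=env.snapshot(n);cv2.imwrite(f"pics/{n}2.png",cv2.resize(d["color"][120:290,240:430],None,fx=3.5,fy=3.5))
s=env.sense();print({k:np.round(v,4) for k,v in s.items()})
```

```text
{'t': np.float64(3.5), 'q': array([-6.4490e-01,  1.7170e-01,  1.3726e+00, -2.0000e-04,  1.5965e+00,
        5.1520e-01]), 'joint_vel': array([0.0021, 0.0004, 0.0003, 0.0002, 0.0016, 0.0002]), 'joint_efforts': array([ 9.93000e-01, -4.81997e+01, -3.96848e+01,  5.33400e-01,
        1.00600e+00,  1.80000e-03]), 'tcp_pos': array([ 0.5197, -0.3485,  0.1015]), 'orientation': array([ 0.1444,  0.6924,  0.1439, -0.6921]), 'wrist_force': array([ 1.4725, -3.0715,  1.0419]), 'torque': array([-0.5659, -0.2429,  0.0126]), 'finger_gap': np.float64(0.021)}
```

View pics/scene2.png

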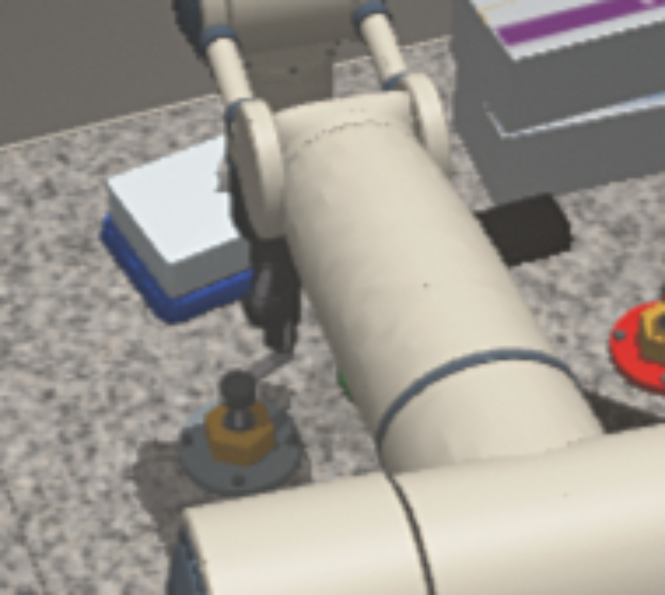

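The grip is firm with the gap at 21 mm, and the knob is at about (0.520,-0.3485). Next I'll work out the arc waypoints.

```bash
cat > arc.py <<'E'
from h import *
C=np.array([.5225,-.2988]);K=np.array([.5197,-.3485])
p0=np.arctan2(*(K-C)[::-1]);r=.05
ty=np.array([.3986,-.9171]);tz=np.array([-.9171,-.3986])
def rows(a,angs):
    f=lambda t:r*np.array([np.cos(p0-np.radians(t)),np.sin(p0-np.radians(t))])
    out=[]
    for t in angs:
        d=f(t)-f(a);out.append([round((t-a)/360*.002,4),round(float(d@ty),4),round(float(d@tz),4)])
    return out
if __name__=="__main__":
    P=np.array([3,10,20,31,42,54,66,77,85,90])
    print(np.hypot(*(K-C)),np.degrees(p0))
    for a,s in((0,1),(90,1),(180,-1),(90,1),(180,1)):print(a,s,rows(a,a+s*P))
E
python3 arc.py
```

```text
0.04977881075317083 -93.22452260651981
0 1 [[np.float64(0.0), -0.0012, 0.0023], [np.float64(0.0001), -0.0046, 0.0074], [np.float64(0.0001), -0.0104, 0.0139], [np.float64(0.0002), -0.018, 0.0198], [np.float64(0.0002), -0.0265, 0.0241], [np.float64(0.0003), -0.0366, 0.0269], [np.float64(0.0004), -0.047, 0.0275], [np.float64(0.0004), -0.0565, 0.0261], [np.float64(0.0005), -0.0632, 0.024], [np.float64(0.0005), -0.0671, 0.0222]]
90 1 [[np.float64(0.0), -0.0023, -0.0012], [np.float64(0.0001), -0.0074, -0.0046], [np.float64(0.0001), -0.0139, -0.0104], [np.float64(0.0002), -0.0198, -0.018], [np.float64(0.0002), -0.0241, -0.0265], [np.float64(0.0003), -0.0269, -0.0366], [np.float64(0.0004), -0.0275, -0.047], [np.float64(0.0004), -0.0261, -0.0565], [np.float64(0.0005), -0.024, -0.0632], [np.float64(0.0005), -0.0222, -0.0671]]
180 -1 [[np.float64(-0.0), -0.0011, 0.0024], [np.float64(-0.0001), -0.0032, 0.0081], [np.float64(-0.0001), -0.005, 0.0166], [np.float64(-0.0002), -0.0052, 0.0262], [np.float64(-0.0002), -0.0036, 0.0357], [np.float64(-0.0003), 0.0002, 0.0454], [np.float64(-0.0004), 0.006, 
[... 215 characters left out ...]
at64(0.0001), -0.0139, -0.0104], [np.float64(0.0002), -0.0198, -0.018], [np.float64(0.0002), -0.0241, -0.0265], [np.float64(0.0003), -0.0269, -0.0366], [np.float64(0.0004), -0.0275, -0.047], [np.float64(0.0004), -0.0261, -0.0565], [np.float64(0.0005), -0.024, -0.0632], [np.float64(0.0005), -0.0222, -0.0671]]
180 1 [[np.float64(0.0), 0.0012, -0.0023], [np.float64(0.0001), 0.0046, -0.0074], [np.float64(0.0001), 0.0104, -0.0139], [np.float64(0.0002), 0.018, -0.0198], [np.float64(0.0002), 0.0265, -0.0241], [np.float64(0.0003), 0.0366, -0.0269], [np.float64(0.0004), 0.047, -0.0275], [np.float64(0.0004), 0.0565, -0.0261], [np.float64(0.0005), 0.0632, -0.024], [np.float64(0.0005), 0.0671, -0.0222]]
```

Request:
{"op": "move_arm", "data": {"delta_pos": [[0,-0.0012,0.0023],[0.0001,-0.0046,0.0074],[0.0001,-0.0104,0.0139],[0.0002,-0.018,0.0198]], "spin": [0,0,0,0], "grip": [0,0,0,0]}}

```text
t: 4.0
tcp_pos: [0.4937, -0.3389, 0.1009]
orientation: [0.144, 0.692, 0.145, -0.692]
wrist_force: [3.6, -0.3, -0.2]
finger_gap: 0.0205
```

Request:
{"op": "move_arm", "data": {"delta_pos": [[0.0001,-0.0085,0.0043],[0.0001,-0.0186,0.0071],[0.0002,-0.029,0.0077],[0.0002,-0.0385,0.0063],[0.0003,-0.0452,0.0042],[0.0003,-0.0491,0.0024],[0.0003,-0.0491,0.0024]], "spin": [0,0,0,0,0,0,0], "grip": [0,0,0,0,0,0,0]}}

```text
t: 4.88
tcp_pos: [0.4733, -0.2948, 0.1001]
orientation: [0.145, 0.693, 0.144, -0.691]
wrist_force: [9.2, -2.0, -5.7]
finger_gap: 0.0204
```

Run:
```python
from plant import env
from h import *
d=env.snapshot("scene");cv2.imwrite("pics/scene3.png",cv2.resize(d["color"][120:290,240:430],None,fx=3.5,fy=3.5))
s=env.sense();print({k:np.round(s[k],4) for k in("t","tcp_pos","wrist_force","torque","finger_gap")})
```

```text
{'t': np.float64(4.925), 'tcp_pos': array([ 0.4733, -0.2948,  0.1001]), 'wrist_force': array([ 9.073 , -2.2168, -5.5269]), 'torque': array([-0.4695, -1.8353,  0.0318]), 'finger_gap': np.float64(0.0206)}
```

View pics/scene3.png

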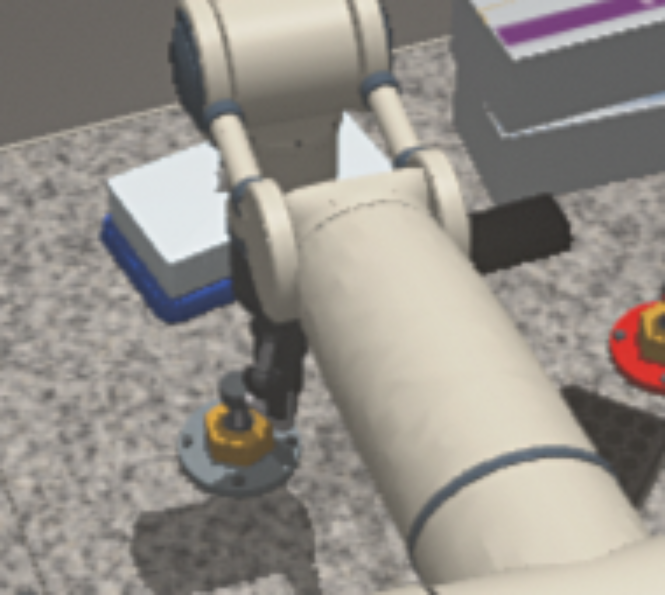

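The crank has followed round, with the fingers and knob on the near side of the hub. Radial force is only about 9 N. I'll continue to half a turn.

Request:
{"op": "move_arm", "data": {"delta_pos": [[0,-0.0023,-0.0017],[0.0001,-0.0074,-0.0051],[0.0001,-0.0139,-0.0109],[0.0002,-0.0198,-0.0185],[0.0002,-0.0241,-0.027],[0.0003,-0.0269,-0.0371],[0.0004,-0.0275,-0.0475],[0.0004,-0.0261,-0.057],[0.0005,-0.024,-0.0637],[0.0005,-0.0222,-0.0676]], "spin": [0,0,0,0,0,0,0,0,0,0], "grip": [0,0,0,0,0,0,0,0,0,0]}}

```text
t: 6.18
tcp_pos: [0.5247, -0.2483, 0.0999]
orientation: [-0.144, -0.691, -0.144, 0.693]
wrist_force: [-3.0, -2.9, 0.9]
finger_gap: 0.0207
```

Request:
{"op": "move_arm", "data": {"delta_pos": [[0,0,0],[0,0,0],[0,0,0],[0,0,0]], "spin": [0,0,0,0], "grip": [0,0,0,0]}}

```text
t: 6.68
tcp_pos: [0.5252, -0.2483, 0.1]
orientation: [-0.144, -0.692, -0.144, 0.692]
wrist_force: [-2.4, -3.9, -1.6]
finger_gap: 0.0206
```

Run:
```python
from plant import env
from h import *
for n in("scene","top"):
    d=env.snapshot(n);cv2.imwrite(f"pics/{n}4.png",cv2.resize(d["color"][120:290,240:430],None,fx=3.5,fy=3.5))
s=env.sense();print({k:np.round(s[k],4) for k in("t","tcp_pos","wrist_force","torque","finger_gap")})
v=s["tcp_pos"][:2]-[.5228,-.2988];print(np.degrees(np.arctan2(v[1],v[0])),np.hypot(*v))
```

```text
{'t': np.float64(6.775), 'tcp_pos': array([ 0.5253, -0.2483,  0.1   ]), 'wrist_force': array([-3.1372, -4.7909, -1.6067]), 'torque': array([-0.8212,  0.5362,  0.0149]), 'finger_gap': np.float64(0.0209)}
87.1638476642153 0.0506116661798283
```

View pics/scene4.png

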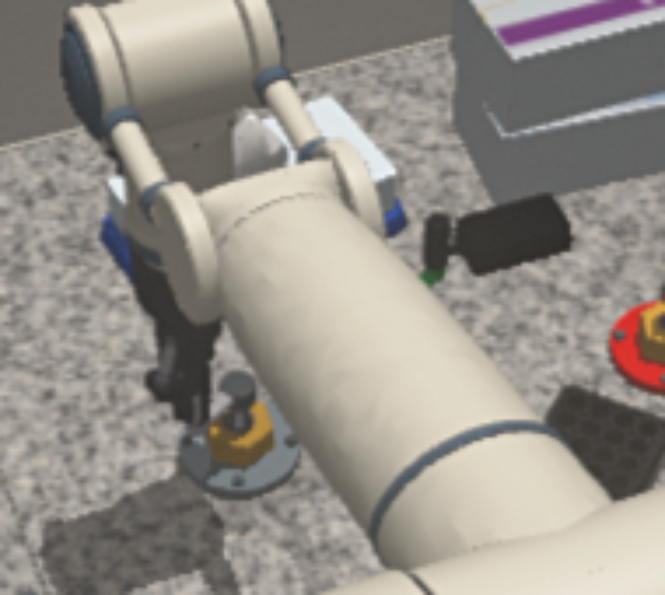

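View pics/top4.png

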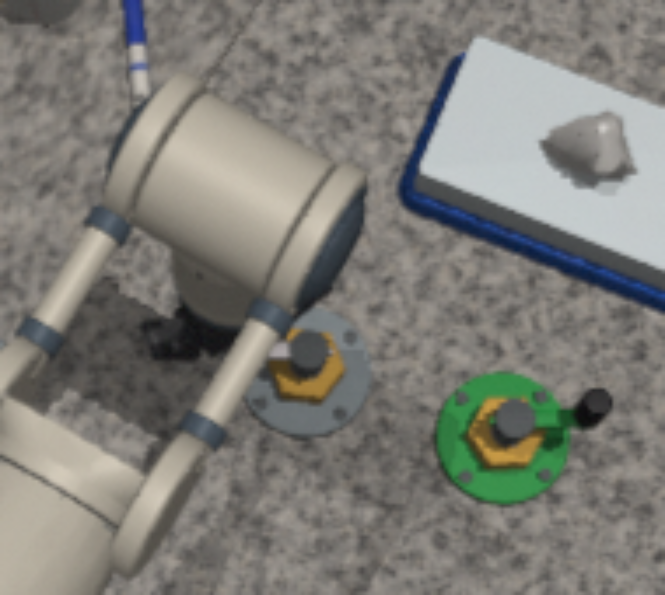

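Half a turn has been reached and held: the arm stub at (280,352) in the top crop now points left. Now a quarter turn back.

Request:
{"op": "move_arm", "data": {"delta_pos": [[0,-0.0011,0.0024],[-0.0001,-0.0032,0.0081],[-0.0001,-0.005,0.0166],[-0.0002,-0.0052,0.0262],[-0.0002,-0.0036,0.0357],[-0.0003,0.0002,0.0454],[-0.0004,0.006,0.0541],[-0.0004,0.0127,0.0609],[-0.0005,0.0184,0.065],[-0.0005,0.0222,0.0671]], "spin": [0,0,0,0,0,0,0,0,0,0], "grip": [0,0,0,0,0,0,0,0,0,0]}}

```text
t: 8.02
tcp_pos: [0.4745, -0.2936, 0.1005]
orientation: [0.144, 0.694, 0.146, -0.691]
wrist_force: [4.7, 2.0, -4.1]
finger_gap: 0.0205
```

Request:
{"op": "move_arm", "data": {"delta_pos": [[0,0,0],[0,0,0],[0,0,0],[0,0,0]], "spin": [0,0,0,0], "grip": [0,0,0,0]}}

```text
t: 8.52
tcp_pos: [0.4744, -0.2939, 0.1005]
orientation: [0.144, 0.693, 0.145, -0.691]
wrist_force: [4.3, 1.9, -5.1]
finger_gap: 0.0204
```

Run:
```python
from plant import env
from h import *
for n in("scene",):
    d=env.snapshot(n);cv2.imwrite(f"pics/{n}5.png",cv2.resize(d["color"][120:290,240:430],None,fx=3.5,fy=3.5))
s=env.sense();print({k:np.round(s[k],4) for k in("t","tcp_pos","wrist_force","torque","finger_gap")})
v=s["tcp_pos"][:2]-[.5228,-.2988];print(np.degrees(np.arctan2(v[1],v[0])),np.hypot(*v))
```

```text
{'t': np.float64(8.575), 'tcp_pos': array([ 0.4744, -0.2939,  0.1005]), 'wrist_force': array([ 4.9969,  1.7525, -4.5171]), 'torque': array([ 0.2034, -0.9887,  0.0865]), 'finger_gap': np.float64(0.0206)}
174.22090066213516 0.04866677395017299
```

View pics/scene5.png

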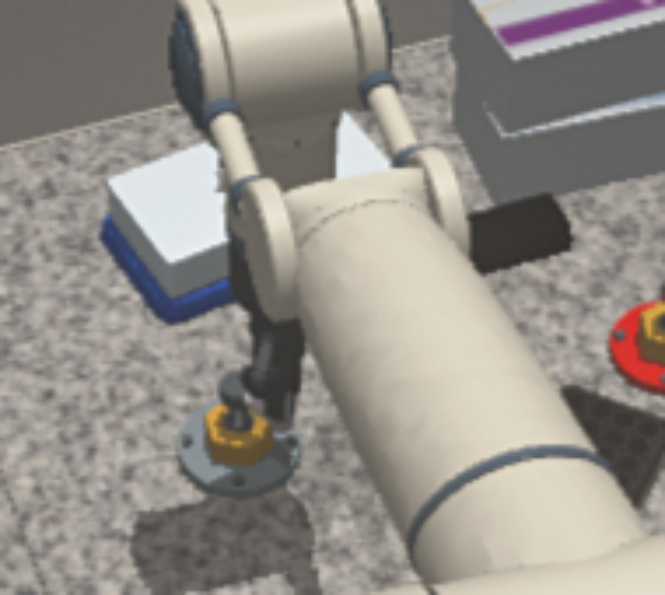

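The crank is back at about a quarter turn (93°) and was held there 0.5 s. Now half a turn forward.

Request:
{"op": "move_arm", "data": {"delta_pos": [[0,-0.0023,-0.0012],[0.0001,-0.0074,-0.0046],[0.0001,-0.0139,-0.0104],[0.0002,-0.0198,-0.018],[0.0002,-0.0241,-0.0265],[0.0003,-0.0269,-0.0366],[0.0004,-0.0275,-0.047],[0.0004,-0.0261,-0.0565],[0.0005,-0.024,-0.0632],[0.0005,-0.0222,-0.0671]], "spin": [0,0,0,0,0,0,0,0,0,0], "grip": [0,0,0,0,0,0,0,0,0,0]}}

```text
t: 9.82
tcp_pos: [0.5253, -0.2484, 0.1]
orientation: [-0.144, -0.692, -0.144, 0.693]
wrist_force: [-2.4, -3.2, -2.3]
finger_gap: 0.0206
```

Request:
{"op": "move_arm", "data": {"delta_pos": [[0,0.0012,-0.0023],[0.0001,0.0046,-0.0074],[0.0001,0.0104,-0.0139],[0.0002,0.018,-0.0198],[0.0002,0.0265,-0.0241],[0.0003,0.0366,-0.0269],[0.0004,0.047,-0.0275],[0.0004,0.0565,-0.0261],[0.0005,0.0632,-0.024],[0.0005,0.0671,-0.0222]], "spin": [0,0,0,0,0,0,0,0,0,0], "grip": [0,0,0,0,0,0,0,0,0,0]}}

```text
t: 11.08
tcp_pos: [0.5738, -0.3017, 0.1005]
orientation: [0.145, 0.693, 0.144, -0.691]
wrist_force: [4.3, 2.3, 0.5]
finger_gap: 0.0203
```

Request:
{"op": "move_arm", "data": {"delta_pos": [[0,0,0],[0,0,0],[0,0,0],[0,0,0]], "spin": [0,0,0,0], "grip": [0,0,0,0]}}

```text
t: 11.58
tcp_pos: [0.5737, -0.3019, 0.1006]
orientation: [0.145, 0.693, 0.143, -0.691]
wrist_force: [5.2, 0.7, -0.2]
finger_gap: 0.0202
```

Run:
```python
from plant import env
from h import *
for n in("scene","top"):
    d=env.snapshot(n);cv2.imwrite(f"pics/{n}6.png",cv2.resize(d["color"][120:290,240:430],None,fx=3.5,fy=3.5))
s=env.sense();print({k:np.round(s[k],4) for k in("t","tcp_pos","wrist_force","torque","finger_gap")})
v=s["tcp_pos"][:2]-[.5228,-.2988];print(np.degrees(np.arctan2(v[1],v[0])),np.hypot(*v))
```

```text
{'t': np.float64(11.675), 'tcp_pos': array([ 0.5737, -0.3019,  0.1005]), 'wrist_force': array([4.945 , 0.5314, 0.1692]), 'torque': array([ 0.2533, -1.0141,  0.0094]), 'finger_gap': np.float64(0.0208)}
-3.50275580362618 0.05096065920505058
```

View pics/scene6.png

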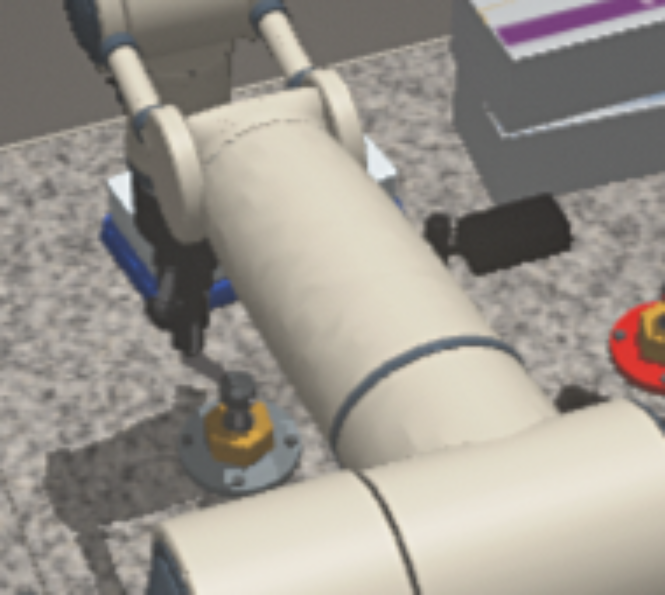

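View pics/top6.png

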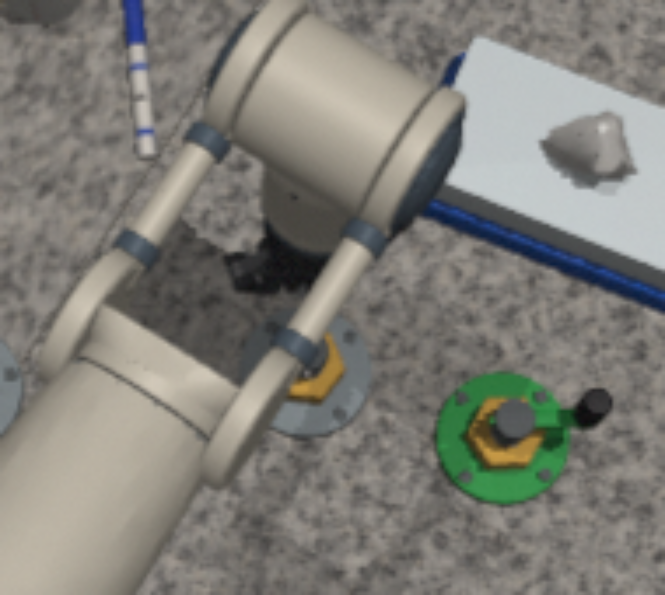

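The crank is at about 270°. Before opening, I'll check how much room the fingers have beside the tissue box.

Run:
```python
from h import *
W=cloud(dict(np.load("top0.npz")))
S=W[125:215,345:460].reshape(-1,3)
m=(S[:,2]>.02)&(S[:,0]>.56)
print(S[m].min(0),S[m].max(0))
g=np.array([.5737,-.3019]);ty=np.array([.3986,-.9171])
for s in(-1,1):
    p=g+s*.057*ty;print(p,np.hypot(*(S[m][:,:2]-p).T).min())
```

```text
[ 0.57852006 -0.64861716  0.02000517] [ 0.80689528 -0.36969567  0.13526106]
[ 0.5509798 -0.2496253] 0.16322716536178875
[ 0.5964202 -0.3541747] 0.06233266043167841
```

Clearance is 62 mm. I'll release and rise.

Request:
{"op": "move_arm", "data": {"delta_pos": [[0,0,0],[0,0,0],[0,0,0],[0,0,0],[0,0,0],[0,0,0],[0,0,0]], "spin": [0,0,0,0,0,0,0], "grip": [0.3,0.6,1,1,1,1,1]}}

```text
t: 12.55
tcp_pos: [0.5727, -0.3008, 0.0998]
orientation: [-0.144, -0.692, -0.144, 0.692]
wrist_force: [0.6, -0.1, 0.4]
finger_gap: 0.0854
```

Request:
{"op": "move_arm", "data": {"delta_pos": [[-0.01,0,0],[-0.03,0,0],[-0.06,0,0],[-0.09,0,0],[-0.12,0,0],[-0.15,0,0],[-0.17,0,0],[-0.18,0,0],[-0.18,0,0]], "spin": [0,0,0,0,0,0,0,0,0], "grip": [1,1,1,1,1,1,1,1,1]}}

```text
t: 13.68
tcp_pos: [0.5729, -0.301, 0.2813]
orientation: [0.145, 0.693, 0.144, -0.692]
wrist_force: [-0.1, -0.2, 0.3]
finger_gap: 0.0856
```

Run:
```python
from plant import env
from h import *
for n in("scene","top"):
    d=env.snapshot(n);cv2.imwrite(f"pics/{n}7.png",cv2.resize(d["color"][120:350,190:430],None,fx=2.5,fy=2.5));np.savez(n+"7.npz",**d)
    W=cloud(d);S=W[180:275,280:372].reshape(-1,3);m=(S[:,2]>.12)&(S[:,2]<.145);print(n,m.sum(),np.round(np.nanmean(S[m],0),4))
s=env.sense();print({k:np.round(s[k],4) for k in("t","tcp_pos","wrist_force","torque","finger_gap")})
```

```text
scene 66 [ 0.5715 -0.2991  0.1314]
top 0 [nan nan nan]
{'t': np.float64(13.775), 'tcp_pos': array([ 0.5726, -0.3008,  0.279 ]), 'wrist_force': array([-0.0909, -0.3548,  0.2082]), 'torque': array([-0.0682, -0.0413,  0.066 ]), 'finger_gap': np.float64(0.0855)}<stdin>:5: RuntimeWarning: Mean of empty slice
```

View pics/scene7.png

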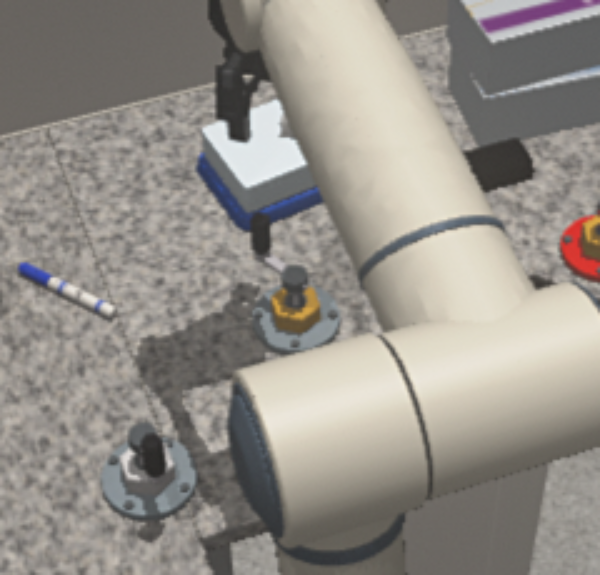

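View pics/top7.png

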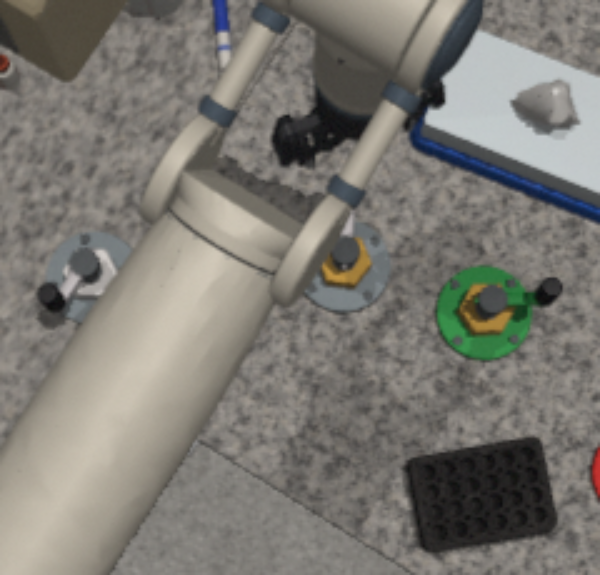

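The knob now stands at (0.572,-0.299) on the far side of the axis, about 270° forward and released. The steel crank looks as it did at the start. I'll hand in.

```bash
python3 -c "
from plant import env
print(env.job_done())"
```

```text
the job is handed in; nothing more can be done
None
```

I gripped the knob on the brass blank's crank and turned it half a turn forward, a quarter turn back, then half a turn forward. I held at least 0.5 s at each reversal and at the end, then opened the gripper, rose clear and handed in at about 13.8 s. No verdict was reported.

- **Crank angle:** judged from the measured TCP, it stood at about 180°, 93° and 270° at the three stops. There is no direct reading of the joint.
- **After release:** the scene camera put the knob at (0.572, -0.299), which is about 267–270° forward. The top camera's view of the knob was blocked by the arm, so it could not confirm this.
- **Forces:** the highest wrist force I read was about 11 N, and it was near zero after release.
- **Other cranks:** the steel-blank crank and the green look-alike looked unmoved in the last pictures. The red one was only partly in view there, and the arm did not go near it after the start.

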